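# Crank the filter lift level with the draining deck

### The job

Take the crank off its wooden rest, fit it on the upright drive shaft of the small screw lift, gently feeling it down over the cross pin until it is fully home, and wind it until the lift's platform is flush with the draining deck beside it, so that the tray of used filters can be slid across. Do not ram or strain the crank, do not run the platform up past the deck, and leave the crank sitting on the shaft; do not disturb the other things.

Things in the scene. Friction and masses are not known exactly. Their poses are not given: they have to be found in the camera images.
- crank: Loose hand crank, about 0.3 kg, upright on its wooden rest. Origin: centre of the hub's lower end; z up, x from the hub along the arm to the grip. Dark steel hub 34 mm diameter, 52 mm high, closed on top; aluminium arm 18 mm wide, its top 52 mm above the origin.
- crank_grip (a point): Point to hold, on the axis of the crank's upright black grip sleeve (24 mm diameter, from 55 to 107 mm above the crank's lower end), 85 mm above the lower end and 60 mm from the hub's axis. The sleeve spins easily on the crank, so a gripper that holds it without turning can wind round and round.
- crank_mouth (a point): Centre of the hub's open lower end (the crank's origin). Bore 20 mm diameter, 45 mm deep. The lowest 12 mm is cut to two claws, on the crank's +x and -x sides, each about 115 degrees wide; the gaps on its +y and -y sides take the lift's cross pin with about 28 degrees of play.
- rest: Fixed wooden block 75 mm square, 30 mm high; origin at the underside. The crank's hub stands on it over a steel post 16 mm in diameter and 38 mm high: raise the crank 45 mm or more to clear it.
- jack: Grey screw lift, bolted down. Origin: on the table on the drive shaft's axis; z up, y from the gearbox (90 mm square, 70 mm high, centred on the shaft) to the platform, whose centre is 190 mm away. Turning the shaft clockwise seen from above raises the platform 15 mm a turn, takes about 0.25 Nm (4 N at the grip); it stays where it is left.
- shaft_tip (a point): Centre of the tip of the upright drive shaft, 118 mm above the table (it does not rise). Shaft 16 mm diameter, the last 6 mm tapered to 8 mm. With the crank fully home its bore rests on the tip and its lower end is 45 mm below the tip; with its claws standing on the cross pin it stops 9 mm higher.
- shaft_pin (a point): Centre of the round cross pin through the drive shaft, 40 mm below the tip: 8 mm diameter, 30 mm long, level. It lies inside a steel collar (46 mm inside, 56 mm outside diameter, top 30 mm below the tip). Which way the pin points is unknown at the start: feel for it by turning the crank under light downward pressure (5 to 10 N).
- lift_edge (a point): On the upper face of the lift's steel platform (140 mm square, 10 mm thick, carrying an aluminium tray with three used filters), in the middle of its edge next to the deck. It rises with the platform.
- deck_edge (a point): On the upper face of the fixed steel draining deck (160 mm square), in the middle of its edge next to the platform. Its height differs from time to time; the platform starts 14 to 36 mm lower.
- filter_a: Bystander: used cartridge filter standing on end, 56 mm diameter, 62 mm high; origin at the underside. Leave alone.
- filter_b: Bystander: used cartridge filter lying on its side, 56 mm diameter, 60 mm long; origin on the table under one end. Leave alone.
- oilcan: Bystander: plain steel can, 64 mm diameter, 100 mm high; origin at the underside. Leave alone.
- spanner: Bystander: spanner lying flat, 180 mm long; origin about its middle. Leave alone.
- gasket: Bystander: flat black rubber ring, 68 mm outside diameter, 6 mm thick. Leave alone.
- endcap: Bystander: flat aluminium ring, 60 mm outside diameter, 8 mm thick. Leave alone.
- brush: Bystander: brush lying flat, 200 mm long. Leave alone.
Mind the look-alikes: they are no part of the job. Of the things that look like the crank, the largest one is meant.

How it is judged:
By the outcome, as a careful person would: the job done as asked, in the order asked, and still so for the second after the job is handed in, with the robot touching nothing.
It also fails if it takes over 72 s, if anything falls off the work surface, if the arm or the gripper's body presses on something with over 40 N, if the wrist force passes 120 N, or if a joint passes its speed limit or range.

### The arm

A 6-joint arm with a two-finger parallel gripper is mounted at the origin on the work surface. World frame = base frame: x ahead of the robot, y to its left, z up, the work surface at z = 0. Lengths are in m, angles in degrees, forces in N, time in s.
With the tool pointing down it reaches from about 0.4 to 0.825 m from the base axis. Payload 7 kg.
Tool frame: the origin (TCP) lies midway between the tips of the shut fingers; the grasp point (between the pads) lies r.grip_depth behind it (r.grip_depth is the distance from the TCP to the grasp point, in m); z points along the fingers, y is the line along which they close (so a half turn about z gives the same grasp; the last joint's range is limited). The gripper opens to 88 mm and grips with 3 to 60 N. Pads are 19 mm wide; open, the fingers measure 130 mm over their backs; the gripper's body (78 mm by 193 mm) begins 47 mm behind the grasp point.
Start: joints at [-56.259, 20.546, 0.682, 0, -70.136, -16.507], TCP at [0.2, -0.645, 0.227] pointing down, gripper open.
Joint ranges: [-176.03, 176.03], [-82.01, 121.73], [-58.28, 71.71], [-173.87, 95.51], [-174.79, -0.11], [-173.66, 173.66]. Speed limits (degrees/s): [136.94, 136.94, 172.46, 180, 180, 180].

### API

Orientations are given as [roll, pitch, yaw] about the fixed x, y, z axes, in that order (R = Rz(yaw) Ry(pitch) Rx(roll)).
In Python, from plant import r gives the robot as it stands.
- The arm moves only by the shell command python3 -m pendant FILE [OPENING] [FORCE], which reads ROWS from the file FILE. ROWS is a JSON list of rows, 1 to 12 of them, each of 6 numbers: dx, dy, dz in shares of 100 cm (1.0 is 100 cm), then a rotation vector rx, ry, rz in normalised numbers (1 is 360 degrees); each row is the pose to reach, as a shift and turn from the pose commanded when the command began, along the tool's axes at that moment; what a row does not reach only later rows make up. A row lasts 1/12 s, in which the tool goes at most 0.0417 m and 7.16 degrees, less where a joint would pass 70% of its speed; a pose out of reach is approached as far as the arm can. OPENING is the finger opening in m, set as the command begins (- or left out keeps the last). The fingers move at their own pace and stop on an object; FORCE is the grip in N (left out, the last holds). Time passes only in rows, so rows that do not move let the fingers close. It prints the time, the measured TCP pose, the force, the opening and the grip force at its end. Shift and turn numbers lie between -1 and 1, and a call with a number outside is refused. Input that does not fit is refused with a message, and nothing moves.
- r.get_state(): the state, without advancing time (a new reading comes with each control period).
- r.capture(name): name is "side" or "top"; returns a dict with "frame" (420x560x3 uint8, red, green, blue), "z_map" (420x560 float32, m along the optical axis (not along the pixel's ray), 0 where there is no reading), "fx", "fy", "cx", "cy" (pixels), "cam_to_world" (4x4, takes a point from camera to world coordinates). Camera axes: x right, y down, z forward; pixel columns grow to the right and rows downward; lengths in m; the calibration is good to about 2 mm. A picture is of the moment at which its call begins.
- r.close_job(): hands the job in; it is judged then, once.
The state is a dict: "time_s": time; "joints": joint angles; "qd": joint speeds; "joint_torque": joint torques, N m; "tcp_pos": TCP position; "eef_rot": TCP orientation; "contact_force": force on the tool from outside, world axes, zero at the start; "moment": the same for the moment, N m; "gripper_width": finger opening in m; "gripper_force": force on a finger pad.
Only numpy, scipy, OpenCV 4.12 (cv2) and the standard library are available. Lean on these libraries where they do the work, as an engineer would, in place of code of your own. Each camera call takes 0.05 s, during which the arm holds its last target. There are 200 camera calls.

## Working session

There is one attempt and no reset: what is moved stays moved. The work goes in short steps, Python scripts to look and compute and a shell command to move; the robot and the scene stay as the last step left them, time stands still between calls to the robot, and variables do not carry over. Pictures are saved under pics/ and viewed, at most 10 in all, crops included, and the job is handed in when it is done.

```bash
mkdir -p pics; ls; cat > h.py <<'E'
import numpy as np,cv2
from plant import r
def cap(n,save=None):
    c=r.capture(n)
    if save: cv2.imwrite('pics/'+save,c['frame'][:,:,::-1])
    return c
def cloud(c):
    z=c['z_map'];v,u=np.mgrid[:z.shape[0],:z.shape[1]]
    P=np.stack([(u-c['cx'])/c['fx']*z,(v-c['cy'])/c['fy']*z,z,np.ones_like(z)],-1)
    W=(P@np.array(c['cam_to_world']).T)[...,:3]; W[z==0]=np.nan
    return W
E
python3 - <<'E'
from h import *
for n in('top','side'):
    c=cap(n,n+'0.png'); np.savez(n+'0.npz',**{k:np.array(v) for k,v in c.items()})
    print(n,np.round(c['cam_to_world'],3).tolist(),c['fx'])
print(r.get_state(),r.grip_depth)
E
```

```text
pics
top [[-0.009, -0.99, 0.142, 0.384], [-1.0, 0.009, -0.005, -0.03], [0.004, -0.142, -0.99, 1.252], [0.0, 0.0, 0.0, 1.0]] 502.496856081529
side [[-0.802, -0.367, 0.472, -0.008], [-0.598, 0.486, -0.637, 0.736], [0.005, -0.793, -0.61, 0.835], [0.0, 0.0, 0.0, 1.0]] 472.37845866007933
{'time_s': 0.1, 'joints': array([-5.62591671e+01,  2.05880906e+01,  6.41099039e-01, -1.98453390e-02,
       -7.01360737e+01, -1.65082530e+01]), 'qd': array([-0.00659115, -0.09020357,  0.15583823,  0.07971025, -0.05053788,
        0.05819967]), 'joint_torque': array([-1.43507634e-03, -5.84161806e+01,  2.93752187e+01,  7.01548889e+00,
        1.02209556e-02, -3.28755220e-05]), 'tcp_pos': array([ 0.19984859, -0.64429   ,  0.22571694]), 'eef_rot': array([ 1.79915057e+02, -5.71775039e-03, -1.62774173e+02]), 'contact_force': array([-1.08182934, -0.3717556 , -0.01694994]), 'moment': array([0.0200198 , 0.01244633, 0.00258612]), 'gripper_force': 0.0, 'gripper_width': 0.08766000468231477} 0.0188
```

View pics/top0.png

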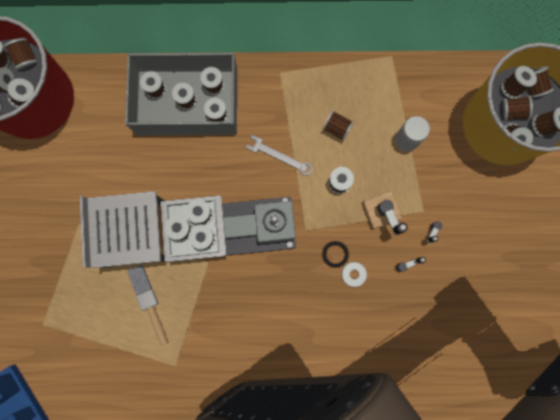

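View pics/side0.png

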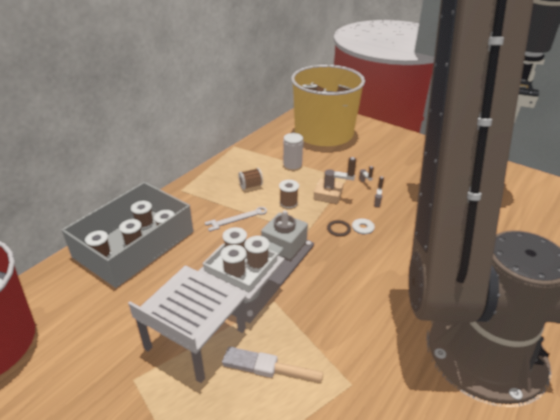

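The top view shows the big crank on its rest, with the hub at about (386,208) and the grip at about (401,228). The shaft is at about (275,220), the platform at about (193,230) and the deck at about (120,230). The side view agrees: the crank is at about (340,180) and the shaft at about (284,222).

```bash
python3 - <<'E'
from h import *
L={n:dict(np.load(n+'0.npz')) for n in('top','side')}
T=L['top'];W=cloud(T)
def reg(W,u0,u1,v0,v1,z0,z1,F=None):
    S=W[v0:v1,u0:u1].reshape(-1,3); k=(S[:,2]>z0)&(S[:,2]<z1); return S[k]
def st(n,P): print(n,len(P),np.round(np.median(P,0),4),np.round((P.min(0)+P.max(0))/2,4),np.round(np.ptp(P,axis=0),4)) if len(P) else print(n,0)
for n,C in L.items():
    W=cloud(C); k=lambda x0,x1,y0,y1,z0,z1:W[(W[...,0]>x0)&(W[...,0]<x1)&(W[...,1]>y0)&(W[...,1]<y1)&(W[...,2]>z0)&(W[...,2]<z1)]
    t=cloud(T)
    h=t[208,386];g=t[228,401];s=t[220,275]
    print(n,h,g,s)
    st('grip',k(g[0]-.04,g[0]+.04,g[1]-.04,g[1]+.04,.13,.145))
    st('gripall',k(g[0]-.04,g[0]+.04,g[1]-.04,g[1]+.04,.09,.145))
    st('hub+arm',k(h[0]-.08,h[0]+.06,h[1]-.06,h[1]+.06,.074,.086))
    st('rest',k(h[0]-.06,h[0]+.06,h[1]-.06,h[1]+.06,.024,.034))
    st('tip',k(s[0]-.05,s[0]+.05,s[1]-.05,s[1]+.05,.112,.125))
    st('shaft',k(s[0]-.05,s[0]+.05,s[1]-.05,s[1]+.05,.095,.125))
    st('collar',k(s[0]-.05,s[0]+.05,s[1]-.05,s[1]+.05,.082,.092))
    st('box',k(s[0]-.07,s[0]+.07,s[1]-.07,s[1]+.07,.062,.074))
# zmap on row at platform/deck
W=cloud(T)
for v in(205,230,250,259): print(v,[(u,*np.round(W[v,u],3)) for u in(86,92,140,150,156,160,163,166,170,218,222)])
f=T['frame'][:,:,::-1]
a=cv2.resize(f[180:280,70:300],None,fx=3.4,fy=3.4,interpolation=cv2.INTER_CUBIC);cv2.imwrite('pics/c1.png',a[:, :])
a=cv2.resize(f[180:280,350:450],None,fx=5,fy=5,interpolation=cv2.INTER_CUBIC);cv2.imwrite('pics/c2.png',a)
E
```

```text
top [ 0.55352968 -0.26993769  0.08002128] [ 0.49922999 -0.28856671  0.14343345] [ 0.52249579 -0.00868594  0.11971553]
grip 91 [ 0.5017 -0.2914  0.138 ] [ 0.5024 -0.292   0.1369] [0.023  0.0238 0.013 ]
gripall 135 [ 0.5    -0.2879  0.1365] [ 0.5021 -0.292   0.1169] [0.0237 0.0238 0.053 ]
hub+arm 271 [ 0.5462 -0.2762  0.0819] [ 0.531  -0.2743  0.08  ] [0.0835 0.0405 0.0118]
rest 591 [ 0.5584 -0.2591  0.03  ] [ 0.5581 -0.2705  0.029 ] [0.0917 0.0915 0.0098]
tip 32 [ 0.5262 -0.0063  0.1158] [ 0.5266 -0.0063  0.1175] [0.012  0.0138 0.0108]
shaft 42 [ 0.5255 -0.0063  0.1148] [ 0.5261 -0.0063  0.1098] [0.0134 0.0138 0.0262]
collar 147 [ 0.5225 -0.0059  0.0878] [ 0.5257 -0.0057  0.087 ] [0.0537 0.0516 0.0092]
box 1141 [ 0.5241 -0.0056  0.0698] [ 0.5268 -0.0052  0.0681] [0.0955 0.0947 0.0118]
side [ 0.55352968 -0.26993769  0.08002128] [ 0.49922999 -0.28856671  0.14343345] [ 0.52249579 -0.00868594  0.11971553]
grip 44 [ 0.4996 -0.2893  0.1363] [ 0.5013 -0.2891  0.1354] [0.0206 0.0232 0.0101]
gripall 146 [ 0.4977 -0.2858  0.119 ] [ 0.5007 -0.2891  0.1154] [0.0272 0.0232 0.05  ]
hub+arm 166 [ 0.
[... 2604 characters left out ...]
 [(86, np.float64(0.438), np.float64(0.41), np.float64(0.134)), (92, np.float64(0.438), np.float64(0.404), np.float64(0.113)), (140, np.float64(0.438), np.float64(0.298), np.float64(0.107)), (150, np.float64(0.437), np.float64(0.275), np.float64(0.11)), (156, np.float64(0.437), np.float64(0.261), np.float64(0.109)), (160, np.float64(0.438), np.float64(0.257), np.float64(0.09)), (163, np.float64(0.44), np.float64(0.258), np.float64(0.056)), (166, np.float64(0.438), np.float64(0.243), np.float64(0.09)), (170, np.float64(0.438), np.float64(0.233), np.float64(0.094)), (218, np.float64(0.441), np.float64(0.136), np.float64(-0.004)), (222, np.float64(0.441), np.float64(0.126), np.float64(-0.001))]
```

View pics/c1.png

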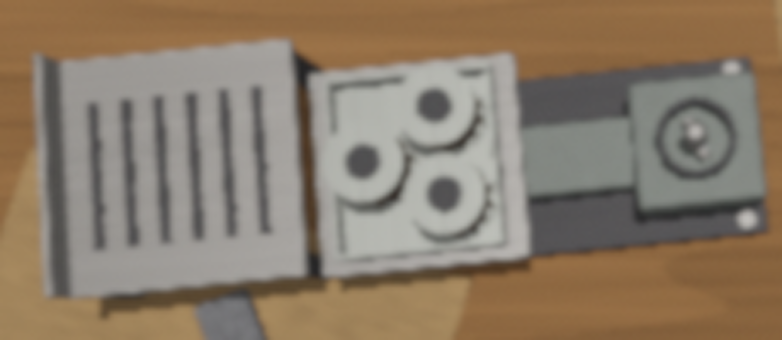

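View pics/c2.png

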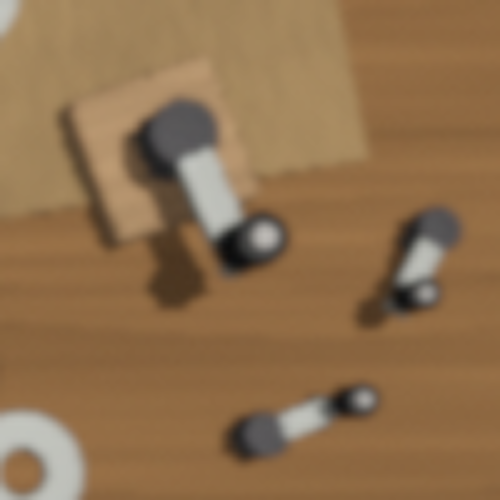

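The crop shows the gearbox, shaft and platform. The deck's right edge is at about x 300 and the platform's left edge at about 315. In the other crop, the largest crank has its hub at (180,135) and its grip at (262,238).

Measured positions:
- **Hub/rest:** (0.5575, -0.270)
- **Grip:** (0.502, -0.290), 59 mm from the hub against 60 mm given
- **Shaft:** (0.526, -0.006)

I'll move above the grip with the fingers closing along the crank arm.

The manual's scale: turns go in shares of 360 degrees. Converting my numbers, -84 degrees / 360 = -0.2333.

```bash
echo '[[-0.033, 0.021, 0.002, 0, 0, -0.0194], [-0.066, 0.042, 0.004, 0, 0, -0.0389], [-0.099, 0.062, 0.006, 0, 0, -0.0583], [-0.132, 0.084, 0.008, 0, 0, -0.0778], [-0.165, 0.105, 0.01, 0, 0, -0.0972], [-0.198, 0.126, 0.012, 0, 0, -0.1167], [-0.231, 0.147, 0.014, 0, 0, -0.1361], [-0.264, 0.168, 0.016, 0, 0, -0.1556], [-0.297, 0.188, 0.018, 0, 0, -0.175], [-0.33, 0.209, 0.02, 0, 0, -0.1944], [-0.363, 0.23, 0.022, 0, 0, -0.2139], [-0.394, 0.25, 0.026, 0, 0, -0.2333]]' > rows.txt && python3 -m pendant rows.txt 0.07
echo '[[0, 0, 0, 0, 0, -0.0194], [0, 0, 0, 0, 0, -0.0239], [0, 0, 0, 0, 0, -0.0239]]' > rows.txt && python3 -m pendant rows.txt
python3 - <<'E'
from h import *
s=r.get_state();print(s['tcp_pos'],s['eef_rot'],s['joints'].round(1),s['contact_force'])
E
```

```text
time_s: 1.1
tcp_pos: [0.5034, -0.2873, 0.2007]
eef_rot: [-180.0, -0.0, -78.4]
contact_force: [1.0, -0.8, 0.7]
gripper_width: 0.07
gripper_force: 0.0
time_s: 1.35
tcp_pos: [0.5025, -0.2882, 0.2]
eef_rot: [180.0, 0.0, -70.0]
contact_force: [-0.9, -1.0, 0.5]
gripper_width: 0.07
gripper_force: 0.0
[ 0.50249733 -0.28821848  0.20003191] [ 1.79953634e+02  3.54871304e-02 -6.99912159e+01] [-10.5  12.7 -13.9  -0.  -63.5  30.5] [-0.85540239 -0.98511504  0.53303149]
```

```bash
echo '[[0.001, 0, 0.02, 0, 0, 0], [0.001, 0, 0.04, 0, 0, 0], [0.001, 0, 0.06, 0, 0, 0], [0.0015, 0, 0.08, 0, 0, 0], [0.0015, 0, 0.095, 0, 0, 0], [0.0015, 0, 0.104, 0, 0, 0], [0.0015, 0, 0.104, 0, 0, 0]]' > rows.txt && python3 -m pendant rows.txt
echo '[[0, 0, 0, 0, 0, 0], [0, 0, 0, 0, 0, 0], [0, 0, 0, 0, 0, 0], [0, 0, 0, 0, 0, 0], [0, 0, 0, 0, 0, 0], [0, 0, 0, 0, 0, 0]]' > rows.txt && python3 -m pendant rows.txt 0.015 30
```

```text
time_s: 1.93
tcp_pos: [0.5011, -0.2905, 0.0945]
eef_rot: [179.8, 0.1, -70.3]
contact_force: [-0.6, 0.5, 0.5]
gripper_width: 0.0701
gripper_force: 0.0
time_s: 2.43
tcp_pos: [0.5029, -0.2906, 0.0971]
eef_rot: [-180.0, -0.0, -70.2]
contact_force: [-0.1, 0.7, -0.6]
gripper_width: 0.0359
gripper_force: 0.0
```

```bash
echo '[[0, 0, 0, 0, 0, 0], [0, 0, 0, 0, 0, 0], [0, 0, 0, 0, 0, 0], [0, 0, 0, 0, 0, 0]]' > rows.txt && python3 -m pendant rows.txt
echo '[[0, 0, 0, 0, 0, 0], [0, 0, -0.005, 0, 0, 0], [0, 0, -0.01, 0, 0, 0], [0, 0, -0.01, 0, 0, 0]]' > rows.txt && python3 -m pendant rows.txt
```

```text
time_s: 2.77
tcp_pos: [0.5021, -0.2907, 0.0967]
eef_rot: [179.9, 0.0, -70.2]
contact_force: [-3.6, -1.1, 3.6]
gripper_width: 0.0234
gripper_force: 30.0
time_s: 3.1
tcp_pos: [0.5023, -0.2904, 0.107]
eef_rot: [180.0, 0.0, -70.2]
contact_force: [-4.4, -1.3, -1.0]
gripper_width: 0.0238
gripper_force: 30.0
```

```bash
echo '[[0, 0, -0.01, 0, 0, 0], [0, 0, -0.02, 0, 0, 0], [0, 0, -0.03, 0, 0, 0], [0, 0, -0.04, 0, 0, 0], [0, 0, -0.055, 0, 0, 0], [0, 0, -0.07, 0, 0, 0], [0, 0, -0.085, 0, 0, 0], [0, 0, -0.095, 0, 0, 0], [0, 0, -0.1, 0, 0, 0], [0, 0, -0.1, 0, 0, 0]]' > rows.txt && python3 -m pendant rows.txt
python3 - <<'E'
from h import *
s=r.get_state();print(s['tcp_pos'],s['eef_rot'],s['joints'].round(1),s['contact_force'],s['moment'])
g=s['tcp_pos']
for n in('top','side'):
    W=cloud(cap(n,n+'1.png'))
    k=(abs(W[...,0]-.56)<.09)&(abs(W[...,1]+.27)<.07)&(W[...,2]>.12)&(W[...,2]<.2)
    for a,b in((.15,.185),(.181,.2)):
        P=W[k&(W[...,2]>a)&(W[...,2]<b)&(W[...,0]>.53)]; print(n,len(P),P.min(0),P.max(0),np.median(P,0))
E
```

```text
time_s: 3.93
tcp_pos: [0.5035, -0.2907, 0.2082]
eef_rot: [-179.9, -0.1, -70.2]
contact_force: [1.0, 0.5, -2.8]
gripper_width: 0.0235
gripper_force: 30.0
[ 0.50346538 -0.29072079  0.20823729] [-1.79862475e+02 -8.86621896e-02 -7.01567620e+01] [-10.7  12.4 -13.1   0.  -64.3  30.6] [ 0.99256238  0.49118702 -2.7842449 ] [-0.06554001  0.19751235  0.03197775]Traceback (most recent call last):
  File "<stdin>", line 8, in <module>
    return umr_minimum(a, axis, None, out, keepdims, initial, where)
ValueError: zero-size array to reduction operation minimum which has no identity
```

```bash
echo '[[-0.007, -0.002, 0, 0, 0, 0], [-0.022, -0.005, 0, 0, 0, 0], [-0.044, -0.01, 0, 0, 0, 0], [-0.07, -0.016, 0, 0, 0, 0], [-0.1, -0.0225, 0, 0, 0, 0], [-0.13, -0.029, 0, 0, 0, 0], [-0.16, -0.036, 0, 0, 0, 0], [-0.19, -0.043, 0, 0, 0, 0], [-0.216, -0.049, 0, 0, 0, 0], [-0.238, -0.0535, 0, 0, 0, 0], [-0.253, -0.057, 0, 0, 0, 0], [-0.2596, -0.0584, 0, 0, 0, 0]]' > rows.txt && python3 -m pendant rows.txt
echo '[[0, 0, 0, 0, 0, 0], [0, 0, 0, 0, 0, 0]]' > rows.txt && python3 -m pendant rows.txt
python3 - <<'E'
from h import *
s=r.get_state();print(s['tcp_pos'],s['eef_rot'],s['contact_force'],s['moment'])
for n in('top','side'):
    W=cloud(cap(n,n+'1.png'))
    k=(abs(W[...,0]-.53)<.05)&(abs(W[...,1]+.006)<.05)
    for a,b in((.13,.188),(.188,.2)):
        P=W[k&(W[...,2]>a)&(W[...,2]<b)]; 
        if len(P):print(n,len(P),P.min(0),P.max(0),np.median(P,0))
E
```

```text
time_s: 4.98
tcp_pos: [0.4686, -0.0246, 0.2058]
eef_rot: [179.9, 0.0, -70.1]
contact_force: [0.3, -0.4, -2.0]
gripper_width: 0.0232
gripper_force: 30.0
time_s: 5.15
tcp_pos: [0.4692, -0.0265, 0.2061]
eef_rot: [179.9, -0.0, -70.1]
contact_force: [0.6, -0.7, -2.6]
gripper_width: 0.0231
gripper_force: 30.0
[ 0.46921784 -0.02645417  0.20609356] [ 1.79945273e+02 -7.76345539e-04 -7.01050511e+01] [ 0.61933772 -0.72988313 -2.59261178] [-0.03679702  0.22056319 -0.02365249]
side 241 [ 0.48068683 -0.01982012  0.13819272] [0.53743175 0.01126633 0.18799091] [0.51458264 0.00269427 0.16886278]
side 166 [ 0.48107063 -0.03168823  0.18801831] [0.54249858 0.00911948 0.19420693] [ 0.5153075  -0.01122924  0.19046311]
```

View pics/side1.png

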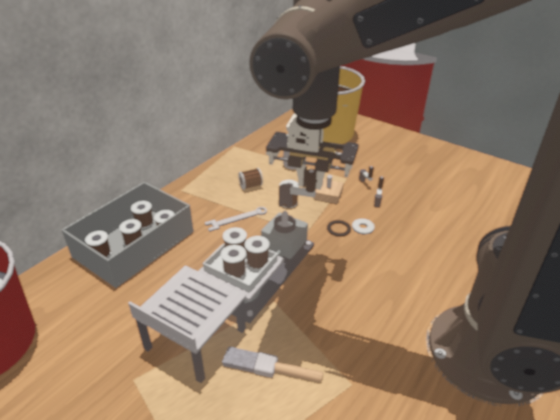

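The side view shows the hub at about (288,195), straight above the shaft tip at about (285,215). The cloud puts the hub at (0.5255, -0.0057), so it is lined up, and I'll lower it in gentle steps.

```bash
echo '[[0, 0, 0.006, 0, 0, 0], [0, 0, 0.012, 0, 0, 0], [0, 0, 0.018, 0, 0, 0], [0, 0, 0.023, 0, 0, 0], [0, 0, 0.027, 0, 0, 0], [0, 0, 0.03, 0, 0, 0], [0, 0, 0.03, 0, 0, 0]]' > rows.txt && python3 -m pendant rows.txt
echo '[[0, 0, 0.004, 0, 0, 0], [0, 0, 0.008, 0, 0, 0], [0, 0, 0.012, 0, 0, 0], [0, 0, 0.016, 0, 0, 0], [0, 0, 0.016, 0, 0, 0]]' > rows.txt && python3 -m pendant rows.txt
```

```text
time_s: 5.83
tcp_pos: [0.4692, -0.0267, 0.1757]
eef_rot: [179.9, 0.0, -70.2]
contact_force: [-0.8, -0.5, -3.5]
gripper_width: 0.0237
gripper_force: 30.0
time_s: 6.25
tcp_pos: [0.469, -0.0266, 0.1596]
eef_rot: [179.9, 0.0, -70.2]
contact_force: [-0.5, 0.4, -3.1]
gripper_width: 0.0231
gripper_force: 30.0
```

```bash
echo '[[0, 0, 0.003, 0, 0, 0], [0, 0, 0.006, 0, 0, 0], [0, 0, 0.008, 0, 0, 0], [0, 0, 0.008, 0, 0, 0]]' > rows.txt && python3 -m pendant rows.txt
echo '[[0, 0, 0.0015, 0, 0, 0], [0, 0, 0.003, 0, 0, 0], [0, 0, 0.003, 0, 0, 0]]' > rows.txt && python3 -m pendant rows.txt
```

```text
time_s: 6.58
tcp_pos: [0.4693, -0.0266, 0.1521]
eef_rot: [180.0, 0.0, -70.2]
contact_force: [-0.3, -0.0, -3.0]
gripper_width: 0.0235
gripper_force: 30.0
time_s: 6.83
tcp_pos: [0.4694, -0.0266, 0.1493]
eef_rot: [180.0, 0.0, -70.2]
contact_force: [-0.4, -0.4, -2.1]
gripper_width: 0.0233
gripper_force: 30.0
```

```bash
echo '[[0, 0, 0.001, 0, 0, 0], [0, 0, 0.001, 0, 0, 0]]' > rows.txt && python3 -m pendant rows.txt
echo '[[0, 0, 0.001, 0, 0, 0], [0, 0, 0.001, 0, 0, 0]]' > rows.txt && python3 -m pendant rows.txt
echo '[[0, 0, 0.001, 0, 0, 0], [0, 0, 0.001, 0, 0, 0]]' > rows.txt && python3 -m pendant rows.txt
```

```text
time_s: 7.0
tcp_pos: [0.4696, -0.0266, 0.1486]
eef_rot: [-180.0, -0.0, -70.2]
contact_force: [-0.6, -0.5, -2.0]
gripper_width: 0.0234
gripper_force: 30.0
time_s: 7.17
tcp_pos: [0.4697, -0.0268, 0.1482]
eef_rot: [-180.0, -0.0, -70.2]
contact_force: [-4.0, -1.2, 5.3]
gripper_width: 0.0233
gripper_force: 30.0
time_s: 7.33
tcp_pos: [0.4697, -0.027, 0.1478]
eef_rot: [-180.0, -0.1, -70.1]
contact_force: [-6.3, -1.6, 11.2]
gripper_width: 0.0235
gripper_force: 30.0
```

The claws met the pin at TCP z of about 0.148, as predicted, at light force. I'll ease to about 8 N and feel clockwise in 12° steps, stopping if the pressure drops away.

```bash
cat > chk.py <<'E'
from plant import r
import sys
s=r.get_state();f=s['contact_force'];print('CHK',f.round(1),s['tcp_pos'].round(4),s['moment'].round(2))
sys.exit(0 if 2<f[2]<20 and abs(f[0])+abs(f[1])<20 else 1)
E
echo '[[0, 0, -0.0004, 0, 0, 0], [-0.0063, -0.0003, -0.0004, 0, 0, 0], [-0.0125, -0.0013, -0.0004, 0, 0, 0], [-0.0125, -0.0013, -0.0004, 0, 0, 0]]' > rows.txt && python3 -m pendant rows.txt >/dev/null && python3 chk.py &&
echo '[[-0.006, -0.0016, 0, 0, 0, 0], [-0.0119, -0.0039, 0, 0, 0, 0], [-0.0119, -0.0039, 0, 0, 0, 0]]' > rows.txt && python3 -m pendant rows.txt >/dev/null && python3 chk.py &&
echo '[[-0.0056, -0.0028, 0, 0, 0, 0], [-0.0109, -0.0063, 0, 0, 0, 0], [-0.0109, -0.0063, 0, 0, 0, 0]]' > rows.txt && python3 -m pendant rows.txt >/dev/null && python3 chk.py
```

```text
CHK [-3.   0.2  6.2] [ 0.4673 -0.0139  0.148 ] [-0.01  0.67 -0.09]
CHK [-3.   0.6  7.9] [ 0.4669 -0.0013  0.1479] [0.14 0.93 0.01]
CHK [-3.4  0.3  7.6] [0.4691 0.0112 0.1478] [ 0.34  1.25 -0.  ]
```

```bash
echo '[[-0.0048, -0.0039, 0, 0, 0, 0], [-0.0093, -0.0084, 0, 0, 0, 0], [-0.0093, -0.0084, 0, 0, 0, 0]]' > rows.txt && python3 -m pendant rows.txt >/dev/null && python3 chk.py &&
echo '[[-0.0039, -0.0048, 0, 0, 0, 0], [-0.0074, -0.0101, 0, 0, 0, 0], [-0.0074, -0.0101, 0, 0, 0, 0]]' > rows.txt && python3 -m pendant rows.txt >/dev/null && python3 chk.py &&
echo '[[-0.0028, -0.0056, 0, 0, 0, 0], [-0.0051, -0.0115, 0, 0, 0, 0], [-0.0051, -0.0115, 0, 0, 0, 0]]' > rows.txt && python3 -m pendant rows.txt >/dev/null && python3 chk.py &&
echo '[[-0.0016, -0.006, 0, 0, 0, 0], [-0.0026, -0.0122, 0, 0, 0, 0], [-0.0026, -0.0122, 0, 0, 0, 0]]' > rows.txt && python3 -m pendant rows.txt >/dev/null && python3 chk.py
```

```text
CHK [-3.5  1.3  8.9] [0.4739 0.0228 0.1478] [ 0.56  1.47 -0.  ]
CHK [-0.9  3.4  5.6] [0.4811 0.0335 0.1474] [1.59 0.54 0.03]
CHK [ 0.3 -0.1 -2. ] [0.4897 0.0418 0.1464] [0.63 0.17 0.07]
```

It dropped in at about 72°. I'll ease it down.

```bash
echo '[[0, 0, 0.001, 0, 0, 0], [0, 0, 0.002, 0, 0, 0], [0, 0, 0.003, 0, 0, 0], [0, 0, 0.003, 0, 0, 0]]' > rows.txt && python3 -m pendant rows.txt 
python3 chk.py
```

```text
time_s: 9.25
tcp_pos: [0.4894, 0.0415, 0.1439]
eef_rot: [-180.0, 0.0, -70.2]
contact_force: [0.9, 3.0, -1.1]
gripper_width: 0.0232
gripper_force: 30.0
CHK [ 0.9  3.  -1.1] [0.4894 0.0415 0.1439] [ 1.32  0.01 -0.  ]
```

```bash
echo '[[-0.0008, -0.003, 0, 0, 0, 0], [-0.0016, -0.006, 0, 0, 0, 0], [-0.0016, -0.006, 0, 0, 0, 0]]' > rows.txt && python3 -m pendant rows.txt  >/dev/null; python3 chk.py
echo '[[0, 0, 0.001, 0, 0, 0], [0, 0, 0.002, 0, 0, 0], [0, 0, 0.003, 0, 0, 0], [0, 0, 0.003, 0, 0, 0]]' > rows.txt && python3 -m pendant rows.txt >/dev/null
python3 chk.py
```

```text
CHK [-1.2  1.7 -2.6] [0.4941 0.0446 0.1435] [ 0.66  0.64 -0.07]
CHK [ 0.   0.6 -3.8] [0.494  0.0446 0.1406] [ 0.54  0.47 -0.01]
```

```bash
echo '[[0, 0, 0.001, 0, 0, 0], [0, 0, 0.001, 0, 0, 0], [0, 0, 0.001, 0, 0, 0]]' > rows.txt && python3 -m pendant rows.txt  >/dev/null; python3 chk.py
echo '[[0, 0, 0.001, 0, 0, 0], [0, 0, 0.001, 0, 0, 0], [0, 0, 0.001, 0, 0, 0]]' > rows.txt && python3 -m pendant rows.txt >/dev/null; python3 chk.py
```

```text
CHK [-1.6  1.6 -2. ] [0.4943 0.0448 0.14  ] [ 0.61  0.83 -0.02]
CHK [-3.1  3.5  3.6] [0.4949 0.0452 0.1396] [ 1.34  1.28 -0.  ]
```

```bash
echo '[[0, 0, 0.0008, 0, 0, 0], [0, 0, 0.0008, 0, 0, 0], [0, 0, 0.0008, 0, 0, 0]]' > rows.txt && python3 -m pendant rows.txt  >/dev/null; python3 chk.py
python3 - <<'E'
from h import *
C=cap('side','side2.png');T=cap('top','top2.png')
cv2.imwrite('pics/c3.png',cv2.resize(np.hstack([C['frame'][150:290,130:320],T['frame'][150:290,70:260]])[:,:,::-1],None,fx=2.1,fy=2.1))
W=cloud(C);k=(abs(W[...,0]-.526)<.04)&(abs(W[...,1]+.006)<.03)&(W[...,2]>.118)&(W[...,2]<.132)
print(np.median(W[k],0))
E
```

```text
CHK [-3.9  5.3  7.6] [0.4954 0.0455 0.1393] [ 1.89  1.68 -0.05]
[nan nan nan]
  return _methods._mean(a, axis=axis, dtype=dtype,
  ret = um.true_divide(
```

View pics/c3.png

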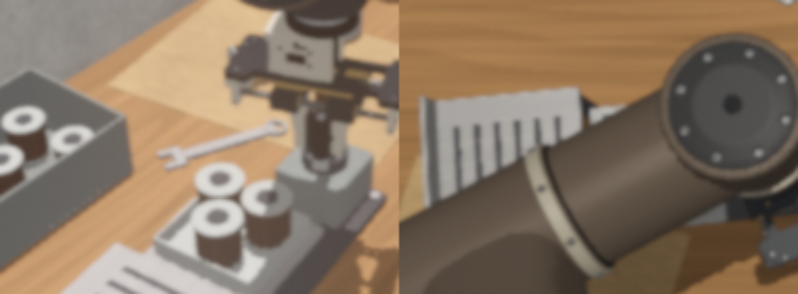

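The crop shows the crank hub sunk into the collar, with the fingers clear of the filters and tray. It came down the full 9 mm onto firm contact, so the crank is home. Next I'll measure the height gap properly.

```bash
cat >> h.py <<'E'
c0=np.array([.526,-.0062])
def prof(W,a,lo,hi,xm,z0=.06,z1=.14,xi=0):
    y=np.array([-np.sin(a),np.cos(a)]);x=np.array([np.cos(a),np.sin(a)])
    d=W[...,:2]-c0; Y=d@y;X=d@x
    k=(Y>lo)&(Y<hi)&(abs(X)<xm)&(abs(X)>=xi)&(W[...,2]>z0)&(W[...,2]<z1)
    return W[k][:,2],X[k],Y[k]
E
python3 - <<'E'
from h import *
for n in('top','side'):
    W=cloud(dict(np.load(n+'0.npz')))
    # jack yaw from rectangle of deck+platform points
    k=(W[...,2]>.085)&(W[...,2]<.12)&(W[...,1]>.27)&(W[...,1]<.43)&(W[...,0]>.35)&(W[...,0]<.65)
    rc=cv2.minAreaRect(W[k][:,:2].astype(np.float32)*1000);print(n,'deck',rc)
    a=np.arctan2(-(rc[0][0]/1000-c0[0]),rc[0][1]/1000-c0[1]);print('yaw',np.degrees(a))
    for lo in range(112,276,6):
        z,_,_=prof(W,a,lo/1000,lo/1000+.006,.06)
        if len(z):print(lo,len(z),np.percentile(z,[10,25,50,75]).round(4))
    z,_,_=prof(W,a,.29,.40,.065,.1,.12);print('deck z',np.median(z))
    z,_,_=prof(W,a,.13,.25,.0685,.06,.14,.0635);print('platform side z',len(z),np.percentile(z,[10,25,50,75]))
E
```

```text
top deck ((506.447509765625, 341.2161865234375), (160.7407684326172, 155.54881286621094), 4.716128826141357)
yaw 3.2211930990033006
112 1 [0.0868 0.0868 0.0868 0.0868]
118 106 [0.0878 0.0893 0.0913 0.0932]
124 129 [0.0893 0.0905 0.092  0.0933]
130 184 [0.0897 0.0917 0.0947 0.1092]
136 99 [0.0941 0.0957 0.0999 0.1134]
142 137 [0.0939 0.0957 0.0979 0.1078]
148 73 [0.0929 0.0942 0.0976 0.1064]
154 39 [0.0928 0.0957 0.0991 0.1131]
160 25 [0.0944 0.097  0.1014 0.1129]
166 9 [0.0954 0.0971 0.0987 0.1018]
172 10 [0.0926 0.094  0.0979 0.1006]
178 13 [0.0926 0.093  0.0957 0.0969]
184 24 [0.0925 0.0938 0.0957 0.0979]
190 68 [0.0921 0.0943 0.0981 0.1143]
196 68 [0.093  0.0948 0.0961 0.1056]
202 91 [0.0927 0.0943 0.096  0.0982]
208 77 [0.0916 0.0933 0.0952 0.0972]
214 80 [0.0922 0.0933 0.095  0.097 ]
220 72 [0.0923 0.0934 0.0949 0.0974]
226 72 [0.0919 0.0934 0.0946 0.0966]
232 72 [0.092  0.0936 0.095  0.0966]
238 116 [0.0927 0.0944 0.0971 0.1091]
244 64 [0.095  0.099  0.1114 0.1142]
250 89 [0.0893 0.0903 0.092  0.0937]
256 88 [0.0887 0.0902 0.0913 0.0926]
262 37 [0.0971 0.1043 0.1076 0.1107]
268
[... 621 characters left out ...]
.1294]
178 133 [0.0972 0.1045 0.115  0.1271]
184 143 [0.0944 0.0982 0.1109 0.128 ]
190 49 [0.0931 0.094  0.0948 0.0982]
196 46 [0.0927 0.0936 0.0953 0.1011]
202 70 [0.0934 0.0943 0.0962 0.1099]
208 68 [0.0928 0.0937 0.0951 0.1047]
214 101 [0.0932 0.0944 0.0999 0.1149]
220 116 [0.0931 0.0944 0.0974 0.1125]
226 69 [0.0966 0.1006 0.1107 0.1216]
232 126 [0.108  0.1125 0.1235 0.1326]
238 215 [0.0921 0.0974 0.1057 0.1118]
244 266 [0.0902 0.0914 0.0962 0.106 ]
250 59 [0.0897 0.0906 0.0914 0.0923]
262 45 [0.1074 0.108  0.1083 0.1091]
268 114 [0.1073 0.1082 0.1091 0.11  ]
274 122 [0.1076 0.1086 0.1092 0.1099]
deck z 0.10922896000009741
platform side z 274 [0.09157821 0.095642   0.10263651 0.11072772]
```

The platform edge is at about 0.0915 and the deck at about 0.1095, so the gap is about 18 mm, or about 1.2 turns. I'll compute the circle offsets in tool axes.

```bash
python3 - <<'E'
import numpy as np
for s in(78,198,318):
    a=np.radians(s);print(s,[(round(-.06*(np.sin(b)-np.sin(a)),4),round(.06*(np.cos(b)-np.cos(a)),4)) for b in np.radians(np.arange(s+10,s+121,10))])
E
```

```text
78 [(np.float64(-0.0013), np.float64(-0.0104)), (np.float64(-0.0007), np.float64(-0.0208)), (np.float64(0.0016), np.float64(-0.031)), (np.float64(0.0057), np.float64(-0.0406)), (np.float64(0.0114), np.float64(-0.0494)), (np.float64(0.0185), np.float64(-0.0571)), (np.float64(0.0269), np.float64(-0.0634)), (np.float64(0.0362), np.float64(-0.0681)), (np.float64(0.0462), np.float64(-0.0712)), (np.float64(0.0566), np.float64(-0.0724)), (np.float64(0.067), np.float64(-0.0719)), (np.float64(0.0772), np.float64(-0.0695))]
198 [(np.float64(0.0096), np.float64(0.0041)), (np.float64(0.0184), np.float64(0.0098)), (np.float64(0.026), np.float64(0.0169)), (np.float64(0.0323), np.float64(0.0253)), (np.float64(0.0371), np.float64(0.0346)), (np.float64(0.0401), np.float64(0.0446)), (np.float64(0.0414), np.float64(0.055)), (np.float64(0.0409), np.float64(0.0654)), (np.float64(0.0385), np.float64(0.0756)), (np.float64(0.0344), np.float64(0.0852)), (np.float64(0.0287), np.float64(0.094)), (np.float64(0.0216), np.float64(0.1017))]
318 [(np.float64(-0.0084), np.float64(0.0063)), (np.float64(-0.0177), np.float64(0.011)), (np.float64(-0.0277), np.float64(0.0141)), (np.float64(-0.0381), np.float64(0.0154)), (np.float64(-0.0485), np.float64(0.0148)), (np.float64(-0.0587), np.float64(0.0125)), (np.float64(-0.0683), np.float64(0.0084)), (np.float64(-0.0771), np.float64(0.0027)), (np.float64(-0.0847), np.float64(-0.0044)), (np.float64(-0.091), np.float64(-0.0128)), (np.float64(-0.0958), np.float64(-0.0221)), (np.float64(-0.0988), np.float64(-0.0321))]
```

```bash
echo '[[0, 0, -0.0008, 0, 0, 0], [-0.0013, -0.0104, -0.0008, 0, 0, 0], [-0.0007, -0.0208, -0.0008, 0, 0, 0], [0.0016, -0.031, -0.0008, 0, 0, 0]]' > rows.txt && python3 -m pendant rows.txt >/dev/null; python3 chk.py
echo '[[0.0041, -0.0096, 0, 0, 0, 0], [0.0098, -0.0184, 0, 0, 0, 0], [0.0169, -0.0261, 0, 0, 0, 0]]' > rows.txt && python3 -m pendant rows.txt >/dev/null; python3 chk.py
```

```text
CHK [-6.3  3.   8.5] [0.5247 0.0545 0.1396] [ 1.31  2.73 -0.03]
CHK [-5.   3.8  7.7] [0.5553 0.0472 0.1394] [ 1.02  2.43 -0.04]
```

```bash
echo '[[0.0084, -0.0063, -0.0005, 0, 0, 0], [0.0177, -0.011, -0.0005, 0, 0, 0], [0.0277, -0.0141, -0.0005, 0, 0, 0], [0.0381, -0.0153, -0.0005, 0, 0, 0], [0.0485, -0.0148, -0.0005, 0, 0, 0], [0.0587, -0.0124, -0.0005, 0, 0, 0]]' > rows.txt && python3 -m pendant rows.txt >/dev/null; python3 chk.py &&
echo '[[0.0096, 0.0041, 0, 0, 0, 0], [0.0184, 0.0098, 0, 0, 0, 0], [0.026, 0.0169, 0, 0, 0, 0], [0.0323, 0.0253, 0, 0, 0, 0], [0.0371, 0.0346, 0, 0, 0, 0], [0.0401, 0.0446, 0, 0, 0, 0]]' > rows.txt && python3 -m pendant rows.txt >/dev/null; python3 chk.py
```

```text
CHK [-3.7  6.1  3.2] [ 0.5865 -0.0041  0.1391] [ 2.42  1.99 -0.06]
CHK [ 2.2  7.2 -3.8] [ 0.5592 -0.0564  0.139 ] [ 3.15 -0.89 -0.  ]
```

```bash
echo '[[0.0013, 0.0104, 0.0004, 0, 0, 0], [0.0008, 0.0208, 0.0004, 0, 0, 0], [-0.0016, 0.031, 0.0004, 0, 0, 0], [-0.0057, 0.0406, 0.0004, 0, 0, 0], [-0.0114, 0.0494, 0.0004, 0, 0, 0], [-0.0185, 0.0571, 0.0004, 0, 0, 0]]' > rows.txt && python3 -m pendant rows.txt >/dev/null; python3 chk.py
echo '[[-0.0084, 0.0063, 0, 0, 0, 0], [-0.0177, 0.011, 0, 0, 0, 0], [-0.0277, 0.0141, 0, 0, 0, 0], [-0.0381, 0.0154, 0, 0, 0, 0], [-0.0485, 0.0148, 0, 0, 0, 0], [-0.0587, 0.0125, 0, 0, 0, 0]]' > rows.txt && python3 -m pendant rows.txt >/dev/null; python3 chk.py
cat > m.py <<'E'
from h import *
for n in('side','top'):
    Ws=[cloud(cap(n)) for _ in range(3)]
    a=np.radians(3.9)
    for nm,lo,hi,z0,z1 in(('far',.2505,.2575,.08,.118),('deck',.266,.30,.1,.118),('near',.1215,.1275,.08,.118)):
        z=np.concatenate([prof(W,a,lo,hi,.06,z0,z1)[0] for W in Ws])
        if len(z)>20:print(n,nm,len(z),np.percentile(z,[10,25,50,75]).round(4))
E
python3 m.py
```

```text
CHK [ 6.3 -0.7 -2.8] [ 0.5003 -0.0594  0.1397] [-0.72 -2.39 -0.09]
CHK [-0.9 -5.7  3.7] [ 0.4659 -0.0093  0.1395] [-2.66  0.37 -0.13]
side far 446 [0.0999 0.1013 0.1024 0.1033]
side deck 2085 [0.1074 0.1082 0.1092 0.11  ]
top far 191 [0.1007 0.102  0.1037 0.1055]
top deck 1654 [0.1068 0.1083 0.1098 0.1114]
top near 115 [0.0997 0.1014 0.1027 0.1044]
```

```bash
echo '[[-0.0096, -0.0041, 0, 0, 0, 0], [-0.0184, -0.0098, 0, 0, 0, 0], [-0.026, -0.0169, 0, 0, 0, 0], [-0.0323, -0.0253, 0, 0, 0, 0], [-0.0371, -0.0346, 0, 0, 0, 0], [-0.0401, -0.0446, 0, 0, 0, 0]]' > rows.txt && python3 -m pendant rows.txt >/dev/null; python3 chk.py
echo '[[-0.0013, -0.0104, 0, 0, 0, 0], [-0.0007, -0.0208, 0, 0, 0, 0], [0.0016, -0.031, 0, 0, 0, 0], [0.0057, -0.0406, 0, 0, 0, 0], [0.0114, -0.0494, 0, 0, 0, 0]]' > rows.txt && python3 -m pendant rows.txt >/dev/null; python3 chk.py;  python3 m.py; python3 chk.py
```

```text
CHK [-11.1   6.4  12.8] [0.493  0.0448 0.1392] [ 1.75  4.57 -0.05]
CHK [-5.2  3.8  8.4] [0.5457 0.0516 0.1395] [ 1.19  2.5  -0.04]
side far 523 [0.101  0.1053 0.1067 0.1078]
side deck 2086 [0.1076 0.1083 0.1092 0.1101]
top far 107 [0.1046 0.1063 0.1078 0.1091]
top deck 168 [0.1054 0.1073 0.1091 0.1106]
top near 297 [0.105  0.1063 0.1079 0.1094]
CHK [-1.2  3.   6.8] [0.5462 0.0512 0.1396] [1.22 1.01 0.08]
```

```bash
echo '[[0.0042, -0.0048, 0, 0, 0, 0], [0.0087, -0.009, 0, 0, 0, 0], [0.0137, -0.0128, 0, 0, 0, 0], [0.0191, -0.016, 0, 0, 0, 0], [0.0191, -0.016, 0, 0, 0, 0]]' > rows.txt && python3 -m pendant rows.txt >/dev/null; python3 chk.py
cat > m2.py <<'E'
from h import *
def mode(z):
    h=np.array([np.exp(-((z-q)/.0008)**2/2).sum() for q in np.arange(.1,.116,.0001)]);return .1+.0001*h.argmax()
a=np.radians(3.9)
for n in('side','top'):
    Z=[];W=np.nanmedian([cloud(cap(n)) for _ in range(8)],axis=0)
    for nm,lo,hi,z0,z1 in(('far',.2505,.2575,.09,.118),('deckn',.264,.272,.1,.118),('deck',.266,.30,.1,.118),('near',.1215,.1275,.09,.118)):
        z,X,_=prof(W,a,lo,hi,.06,z0,z1)
        if len(z)>20:print(n,nm,len(z),round(mode(z),4),np.median(z).round(4),[np.median(z[(X>q)&(X<q+.04)]).round(4) for q in(-.06,-.02,.02)])
E
python3 m2.py
```

```text
CHK [-1.7  2.7  7.2] [0.5677 0.0381 0.1394] [ 1.    1.35 -0.01]
side far 168 0.1081 0.108 [np.float64(0.1075), np.float64(0.1081), np.float64(0.1081)]
side deckn 119 0.109 0.109 [np.float64(0.1089), np.float64(0.1091), np.float64(0.1091)]
side deck 694 0.1092 0.1092 [np.float64(0.1092), np.float64(0.1092), np.float64(0.1091)]
top far 55 0.1089 0.109 [np.float64(0.1087), np.float64(0.1093), np.float64(nan)]
top near 132 0.1088 0.1087 [np.float64(0.1086), np.float64(0.1089), np.float64(0.1089)]
  return _methods._mean(a, axis=axis, dtype=dtype,
  ret = ret.dtype.type(ret / rcount)
```

```bash
echo '[[0.0047, -0.0023, 0, 0, 0, 0], [0.0096, -0.0041, 0, 0, 0, 0], [0.0147, -0.0055, 0, 0, 0, 0], [0.0198, -0.0064, 0, 0, 0, 0], [0.0198, -0.0064, 0, 0, 0, 0]]' > rows.txt && python3 -m pendant rows.txt >/dev/null; python3 chk.py
python3 m2.py 2>/dev/null;python3 chk.py
```

```text
CHK [-2.4  3.7  7. ] [0.5799 0.0215 0.1393] [1.08 1.53 0.05]
side far 169 0.1091 0.109 [np.float64(0.1086), np.float64(0.109), np.float64(0.1092)]
side deckn 122 0.109 0.109 [np.float64(0.109), np.float64(0.109), np.float64(0.1091)]
side deck 703 0.1092 0.1092 [np.float64(0.1091), np.float64(0.1092), np.float64(0.1092)]
top near 138 0.1098 0.1098 [np.float64(0.1098), np.float64(0.1099), np.float64(0.1098)]
CHK [-3.2  2.4  5.4] [0.5798 0.0218 0.1394] [0.84 1.38 0.01]
```

The platform is flush to about 0.2 mm in both views. I'll release, go straight up and verify.

```bash
echo '[[0, 0, -0.0008, 0, 0, 0], [0, 0, -0.0008, 0, 0, 0]]' > rows.txt && python3 -m pendant rows.txt
echo '[[0, 0, 0, 0, 0, 0], [0, 0, 0, 0, 0, 0], [0, 0, 0, 0, 0, 0], [0, 0, 0, 0, 0, 0], [0, 0, 0, 0, 0, 0], [0, 0, 0, 0, 0, 0]]' > rows.txt && python3 -m pendant rows.txt 0.055
echo '[[0, 0, -0.01, 0, 0, 0], [0, 0, -0.025, 0, 0, 0], [0, 0, -0.045, 0, 0, 0], [0, 0, -0.065, 0, 0, 0], [0, 0, -0.085, 0, 0, 0], [0, 0, -0.105, 0, 0, 0], [0, 0, -0.125, 0, 0, 0], [0, 0, -0.14, 0, 0, 0]]' > rows.txt && python3 -m pendant rows.txt
echo '[[0.03, 0, 0, 0, 0, 0], [0.06, 0, 0, 0, 0, 0], [0.09, 0, 0, 0, 0, 0], [0.12, 0, 0, 0, 0, 0], [0.15, 0, 0, 0, 0, 0], [0.18, 0, 0, 0, 0, 0], [0.21, 0, 0, 0, 0, 0], [0.24, 0, 0, 0, 0, 0], [0.24, 0, 0, 0, 0, 0]]' > rows.txt && python3 -m pendant rows.txt
python3 m2.py 2>/dev/null
python3 - <<'E'
from h import *
C=cap('side');T=cap('top')
cv2.imwrite('pics/c4.png',cv2.resize(np.hstack([C['frame'][150:340,130:330],T['frame'][150:340,80:300]])[:,:,::-1],None,fx=1.85,fy=1.85))
for n,W in(('s',cloud(C)),('t',cloud(T))):
    d=np.hypot(W[...,0]-.526,W[...,1]+.006)
    k=(d<.014)&(W[...,2]>.11)&(W[...,2]<.15);P=W[k];print(n,len(P),np.median(P,0))
    k=(d<.1)&(d>.03)&(W[...,2]>.17)&(W[...,2]<.19);P=W[k];print('grip top',len(P),np.median(P,0) if len(P) else 0)
E
```

```text
time_s: 17.38
tcp_pos: [0.5795, 0.0219, 0.1397]
eef_rot: [-180.0, 0.0, -70.2]
contact_force: [-1.1, 2.7, 1.4]
gripper_width: 0.0235
gripper_force: 30.0
time_s: 17.88
tcp_pos: [0.5789, 0.0217, 0.1398]
eef_rot: [180.0, -0.0, -70.2]
contact_force: [-0.5, -0.1, -0.1]
gripper_width: 0.0536
gripper_force: 0.0
time_s: 18.55
tcp_pos: [0.5792, 0.0217, 0.2828]
eef_rot: [-179.9, -0.0, -70.2]
contact_force: [1.0, 0.5, -0.5]
gripper_width: 0.055
gripper_force: 0.0
time_s: 19.3
tcp_pos: [0.6609, -0.2085, 0.2795]
eef_rot: [179.9, -0.0, -70.3]
contact_force: [0.5, 1.0, 0.2]
gripper_width: 0.055
gripper_force: 0.0
side far 166 0.109 0.1089 [np.float64(0.1087), np.float64(0.1092), np.float64(0.1091)]
side deckn 121 0.109 0.109 [np.float64(0.1089), np.float64(0.1091), np.float64(0.1089)]
side deck 693 0.1092 0.1092 [np.float64(0.1092), np.float64(0.1092), np.float64(0.1091)]
top far 125 0.1094 0.1094 [np.float64(0.1095), np.float64(0.1093), np.float64(0.1095)]
top deckn 142 0.1095 0.1093 [np.float64(0.1095), np.float64(0.1095), np.float64(0.1091)]
top deck 786 0.1098 0.1098 [np.float64(0.1098), np.float64(0.1099), np.float64(0.1097)]
s 81 [ 0.52305858 -0.00315296  0.12357108]
grip top 60 [0.57226905 0.03809622 0.17493838]
t 0 [nan nan nan]
grip top 0 0
  return _methods._mean(a, axis=axis, dtype=dtype,
  ret = um.true_divide(
```

View pics/c4.png

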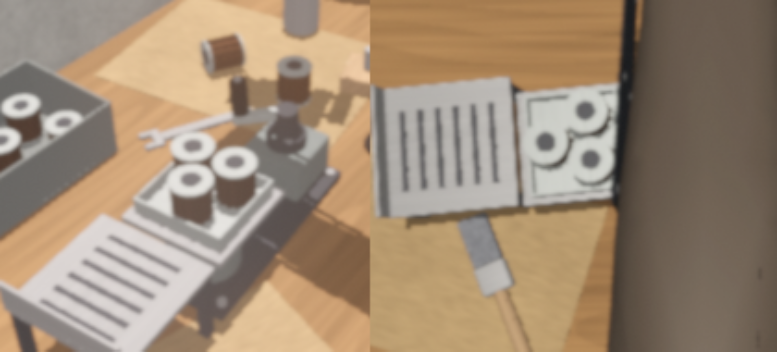

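The crops show the crank sitting low on the shaft (hub at about (287,130)) and the platform level with the deck. The hub top reads about 0.124 m against 0.125 expected, and the tool is clear. I'll hand it in.

```bash
python3 -c "
from plant import r
print(r.close_job())"
```

```text
the job is handed in; nothing more can be done
None
```

The crank is fully home on the drive shaft, the platform is flush with the deck to about 0.2 mm in both cameras without a measured overrun, and I handed the job in at about 20 s of the 72 s limit; no verdict was shown.

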